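# Gauge mixed bronze sleeves and deliver the good ones in a level tray

### The arm

A 7-joint arm with a two-finger parallel gripper is mounted at the origin on the work surface. World frame = base frame: x ahead of the robot, y to its left, z up, the work surface at z = 0. Lengths are in m, angles in rad, forces in N, time in s.
With the tool pointing down it reaches from about 0.35 to 0.9 m from the base axis. Payload 7.2 kg.
Tool frame: the origin (TCP) lies midway between the tips of the shut fingers; the grasp point (between the pads) lies 19 mm behind it (r.grip_point_offset is the distance from the TCP to the grasp point, in m); z points along the fingers, y is the direction in which the jaws open and shut (so a half turn about z gives the same grasp; the last joint's range is limited). The gripper opens to 85 mm and grips with 20 to 120 N. Pads are 22 mm wide; open, the fingers measure 114 mm over their backs; the gripper's body (76 mm by 85 mm) begins 54 mm behind the grasp point. The pads swing forward as they close: fully open they stand 13 mm farther back than shut.
Start: joints at [-1.185, 0.411, -0.013, 1.596, 0.006, 1.134, -0.082], TCP at [0.274, 0.562, 0.231] pointing down, gripper open.
Joint ranges: [-2.95, 2.95], [-0.29, 1.99], [-1.47, 1.44], [0.14, 2.54], [-1.03, 4.17], [0.13, 1.85], [-2.86, 2.86]. Speed limits (rad/s): [2.39, 2.39, 3.01, 3.01, 3.14, 3.14, 3.14].

### API

Orientations are given as a unit quaternion [w, x, y, z].
In Python, from cell import r, effector, kin, optics gives the robot as it stands. Calls block until the motion is done:
- r.move_ptp(position, orientation): joint-space move of the TCP to a pose.
- r.servo_line(position, attitude=None, vel=0.15): straight line of the TCP; attitude=None keeps the orientation; vel is the mean speed in m/s.
- r.goto_joints(angles): joint-space move.
- effector.set_gripper(opening, effort=None): finger opening in m; effort is the grip in N (None keeps the last); returns when the fingers have stopped.
- r.wait(seconds).
- kin.ik(position, orientation): joint angles nearest the present ones, or None.
- optics.camera(name): name is "scene" or "top" or "wrist"; returns a dict with "pixels" (420x560x3 uint8, blue, green, red), "fx", "fy", "cx", "cy" (pixels), "xyz" and "attitude" of the camera in the world; the wrist camera has in their place "T_tool_cam" (4x4, takes a point from camera to tool coordinates, whose origin is the TCP and whose axes are the flange's). Camera axes: x right, y up, looking along -z (the intrinsics and any distortion apply to the point x, -y, -z); pixel columns grow to the right and rows downward; lengths in m; the calibration is good to about 2 mm. A picture is of the moment at which its call begins: read the wrist's pose just before it. There is no depth.
A pose or a line that the arm cannot do raises r.IKError and nothing moves.
- r.finish_job(): hands the job in, once; it reports no verdict.
Readings, each from a call of its own:
- r.get_time(): time.
- r.get_joint_positions(): joint angles.
- r.get_qd(): joint speeds.
- r.get_tau(): joint torques, N m.
- r.get_ee_pos(): TCP position.
- r.get_orientation(): TCP orientation.
- r.get_wrist_force(): force on the tool from outside, world axes, zero at the start.
- r.get_moment(): the same for the moment, N m.
- r.get_gripper_width(): finger opening in m.
Only numpy, scipy, OpenCV 4.12 (cv2) and the standard library are available. Lean on these libraries where they do the work, as an engineer would, in place of code of your own. Each camera call takes 0.05 s, during which the arm holds its last target.

### The job

Check the bronze sleeves from the mat on the stepped gauge pins: put them all on the fixture first, one to a pin, and let go, so that each drops as far as its bore lets it. Then sort them: those that slid fully home onto the block go in the carry tray, those left hanging on the step go in the grey reject bin. Last, lift the loaded tray by its handle, carry it level to the open instrument and set it down gently, square in the middle of the bare stage plate; leave the other things on the bench where they are.

Things in the scene. Friction and masses are not known exactly. Their poses are not given: they have to be found in the camera images.
- sleeve_1: one of the up to six bronze flanged sleeves standing flange down on the bench mat (some may be absent), alike outside: flange 38 mm across and 4 mm thick at the bottom, body above it 28 mm across, 30 mm tall in all, through bore along its z axis either 11.6 mm or 15.6 mm across (which one has to be found out), about 80 g. Origin: centre of the underside of the flange, z up
- sleeve_2: one of the up to six bronze flanged sleeves standing flange down on the bench mat (some may be absent), alike outside: flange 38 mm across and 4 mm thick at the bottom, body above it 28 mm across, 30 mm tall in all, through bore along its z axis either 11.6 mm or 15.6 mm across (which one has to be found out), about 80 g. Origin: centre of the underside of the flange, z up
- sleeve_3: one of the up to six bronze flanged sleeves standing flange down on the bench mat (some may be absent), alike outside: flange 38 mm across and 4 mm thick at the bottom, body above it 28 mm across, 30 mm tall in all, through bore along its z axis either 11.6 mm or 15.6 mm across (which one has to be found out), about 80 g. Origin: centre of the underside of the flange, z up
- sleeve_4: one of the up to six bronze flanged sleeves standing flange down on the bench mat (some may be absent), alike outside: flange 38 mm across and 4 mm thick at the bottom, body above it 28 mm across, 30 mm tall in all, through bore along its z axis either 11.6 mm or 15.6 mm across (which one has to be found out), about 80 g. Origin: centre of the underside of the flange, z up
- sleeve_5: one of the up to six bronze flanged sleeves standing flange down on the bench mat (some may be absent), alike outside: flange 38 mm across and 4 mm thick at the bottom, body above it 28 mm across, 30 mm tall in all, through bore along its z axis either 11.6 mm or 15.6 mm across (which one has to be found out), about 80 g. Origin: centre of the underside of the flange, z up
- sleeve_6: one of the up to six bronze flanged sleeves standing flange down on the bench mat (some may be absent), alike outside: flange 38 mm across and 4 mm thick at the bottom, body above it 28 mm across, 30 mm tall in all, through bore along its z axis either 11.6 mm or 15.6 mm across (which one has to be found out), about 80 g. Origin: centre of the underside of the flange, z up
- pin_1 (a point): foot of gauge pin 1 of 4 (counted towards the fixture's +y), on its axis at the block's top face, 25 mm above the bench. A wide-bore sleeve let go on the pin slides down until its flange lies here; a narrow-bore sleeve hangs on the step, its flange about 23 mm above this point
- pin_2 (a point): foot of gauge pin 2 of 4 (counted towards the fixture's +y), on its axis at the block's top face, 25 mm above the bench. A wide-bore sleeve let go on the pin slides down until its flange lies here; a narrow-bore sleeve hangs on the step, its flange about 23 mm above this point
- pin_3 (a point): foot of gauge pin 3 of 4 (counted towards the fixture's +y), on its axis at the block's top face, 25 mm above the bench. A wide-bore sleeve let go on the pin slides down until its flange lies here; a narrow-bore sleeve hangs on the step, its flange about 23 mm above this point
- pin_4 (a point): foot of gauge pin 4 of 4 (counted towards the fixture's +y), on its axis at the block's top face, 25 mm above the bench. A wide-bore sleeve let go on the pin slides down until its flange lies here; a narrow-bore sleeve hangs on the step, its flange about 23 mm above this point
- fixture: check fixture: steel block 70 mm (x) by 215 mm (y), 25 mm high, fixed to the bench, with four equal upright stepped gauge pins in a row along its y, 55 mm apart. Origin: centre of the block's underside, z up. Above the block each pin is 14 mm thick for 20 mm, narrows to 10 mm over 5 mm, is 10 mm thick for 16 mm more, then tapers over 5 mm to 4 mm: its tip is 46 mm above the block
- bin: open grey plastic reject bin fixed to the bench, 110 mm (x) by 130 mm (y) outside, 50 mm tall, walls and floor 3 mm. Origin: centre of its underside
- tray: open grey sheet-steel carry tray, 160 mm (x) by 200 mm (y), walls 28 mm high, walls and floor 3 mm, about 350 g empty, with a black handle bar (12 mm wide, 14 mm high, top at 68 mm) that runs along the tray's y over its whole length above the middle, on an upright at each end. Origin: centre of its underside, z up
- tray_handle (a point): middle of the tray's handle bar, 61 mm above the tray's underside
- instrument: black bench instrument with its cover off, fixed. Origin: centre of the top face of its bare aluminium stage plate, 220 mm (x) by 260 mm (y), 60 mm above the bench; the black chassis round the plate, 300 x 300 mm, is 12 mm lower; gantry rods and posts 150 to 185 mm out on its -y side reach up to 190 mm above the plate, and the electronics box behind them 130 mm
- screwdriver: bystander, to be left alone: screwdriver lying on the bench, about 0.2 m long along its x; origin on its underside
- spray: bystander, to be left alone: small bottle, 38 mm across, 120 mm tall; origin on its underside
- screw_jar: bystander, to be left alone: glass screw jar, 52 mm across, 50 mm tall; origin on its underside
- battery: bystander, to be left alone: drill battery, 75 x 110 x 59 mm; origin on its underside
- tape: bystander, to be left alone: roll of tape, 90 mm across, 18 mm high; origin on its underside
- pliers: bystander, to be left alone: pliers with yellow handles, about 0.16 m long along their x, 12 mm high; origin on its underside
- drill: bystander, to be left alone: yellow and black cordless drill standing on its battery, 205 mm tall; origin on its underside
There are look-alikes about, which are no part of the job. What is shaped like the sleeve_5 but purple or turquoise is not meant.

How it is judged:
By the outcome, as a careful person would: the job done as asked, in the order asked, and still so for the second after the job is handed in, with the robot touching nothing.
Of sleeve_1, sleeve_2, sleeve_3, sleeve_4, sleeve_5, sleeve_6 only 3 to 4 are there at a start; the rules pass over those that are not, and their reading is None.
At some moment in a run one of sleeve_1, sleeve_2, sleeve_3, sleeve_4, sleeve_5, sleeve_6 may be knocked a few centimetres aside while the robot is not near it.
It also fails if it takes over 210 s, if anything falls off the work surface, if the arm or the gripper's body presses on something with over 40 N, if the wrist force passes 120 N, or if a joint passes its speed limit or range.

## Working session

There is one attempt and no reset: what is moved stays moved. The work goes in short steps, each a Python script; the robot and the scene stay as the last script left them, time stands still between calls to the robot, and variables do not carry over. Pictures are saved under pics/ and viewed, and the job is handed in when it is done.

```bash
ls; mkdir -p pics; python3 - <<'E'
from cell import r, effector, kin, optics
import cv2
for n in ("scene","top","wrist"):
    c=optics.camera(n); cv2.imwrite(f"pics/{n}0.png",c["pixels"])
    print(n,{k:v for k,v in c.items() if k!="pixels"})
print(r.get_time(),r.get_ee_pos(),r.get_orientation(),r.grip_point_offset)
E
```

```text
pics
scene {'fx': 486.4284317964046, 'fy': 486.4284317964046, 'cx': 278.6300174335819, 'cy': 209.4502216997309, 'xyz': array([ 1.36217675, -0.15661471,  0.99491384]), 'attitude': array([0.75649253, 0.28464693, 0.20666457, 0.55134829])}
top {'fx': 431.7498589328715, 'fy': 431.7498589328715, 'cx': 287.0005985250124, 'cy': 213.69063888330254, 'xyz': array([0.50100935, 0.08403432, 1.40552734]), 'attitude': array([-0.70331743, -0.02369067,  0.01608162,  0.71029904])}
wrist {'fx': 339.45762914474295, 'fy': 339.45762914474295, 'cx': 284.3485489704972, 'cy': 210.45978242503148, 'T_tool_cam': array([[-1.96549086e-04,  9.47125172e-01,  3.20864254e-01,
         8.28326458e-02],
       [ 9.99999948e-01,  2.67627042e-04, -1.77418431e-04,
         1.97669462e-04],
       [-2.53909413e-04,  3.20864203e-01, -9.47125176e-01,
        -1.42494612e-01],
       [ 0.00000000e+00,  0.00000000e+00,  0.00000000e+00,
         1.00000000e+00]])}
0.15 [0.27386528 0.56139562 0.23066284] [-7.59676226e-05  2.24925665e-01  9.74375742e-01 -5.94329987e-04] 0.0187
```

View pics/scene0.png

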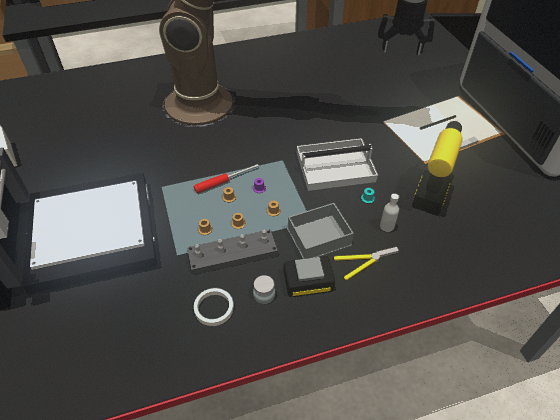

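View pics/top0.png

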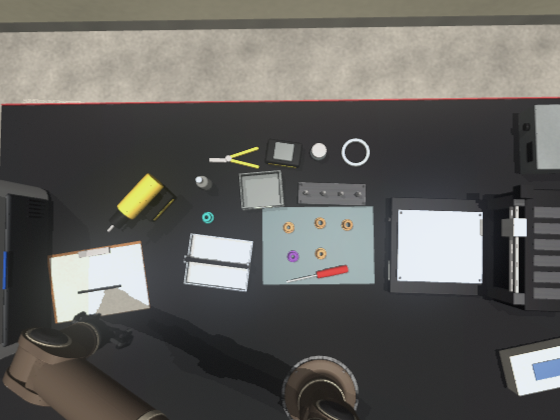

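View pics/wrist0.png

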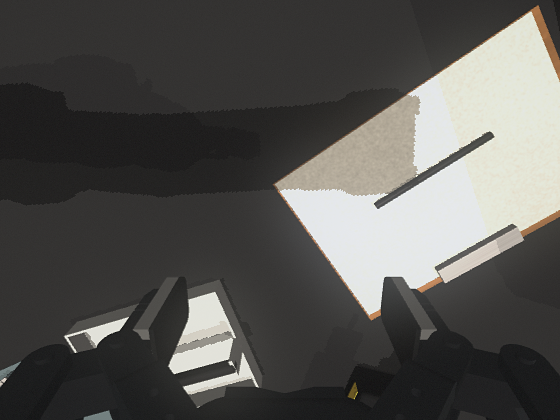

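```bash
cat > h.py <<'E'
from cell import r, effector, kin, optics
import numpy as np, cv2
from scipy.spatial.transform import Rotation as R
def rot(q): return R.from_quat([q[1],q[2],q[3],q[0]])
def pose(c,tp=None,tq=None):
    if "xyz" in c: return rot(c["attitude"]).as_matrix(), np.array(c["xyz"])
    T=c["T_tool_cam"]; M=rot(tq).as_matrix()
    return M@T[:3,:3], M@T[:3,3]+np.array(tp)
def shot(n):
    tp,tq=np.array(r.get_ee_pos()),np.array(r.get_orientation())
    c=optics.camera(n); c["P"]=pose(c,tp,tq); return c
def ray(c,u,v):
    M,t=c["P"]; d=M@np.array([(u-c["cx"])/c["fx"],-(v-c["cy"])/c["fy"],-1.]); return t,d
def onz(c,u,v,z):
    t,d=ray(c,u,v); s=(z-t[2])/d[2]; return t+s*d
def proj(c,p):
    M,t=c["P"]; q=M.T@(np.array(p)-t); return c["cx"]+c["fx"]*q[0]/-q[2], c["cy"]-c["fy"]*q[1]/-q[2]
def down(th): # tool down; jaw axis (tool y) at angle th from world x... 
    y=np.array([np.cos(th),np.sin(th),0]); z=np.array([0,0,-1.]); x=np.cross(y,z)
    q=R.from_matrix(np.c_[x,y,z]).as_quat(); return np.array([q[3],q[0],q[1],q[2]])
E
python3 - <<'E'
from h import *
np.set_printoptions(precision=4,suppress=True)
c=shot("top")
for n,u,v,z in [("s a",289,227,.03),("s b",320,223,.03),("s c",347,225,.03),("s d",321,253,.03),("purple",293,256,.03),("pinL",307,193,.07),("pinR",357,194.5,.07),("fixTL",299,183,.025),("fixBR",366,205,.025),("binTL",240,172,.05),("binBR",285,209,.05),("trTL",191,235,.028),("trBR",248,291,.028),("handle",220,263,.068),("stTL",397,211,.06),("stBR",483,282,.06),("gantry",505,250,.06),("tape",356,152,.01),("jar",319,151,.05)]:
    print(n,onz(c,u,v,z))
print(rot(r.get_orientation()).as_matrix())
im=c["pixels"][140:300,180:380]; cv2.imwrite("pics/crop0.png",cv2.resize(im,(750,600),interpolation=cv2.INTER_CUBIC))
E
```

```text
s a [0.536  0.0925 0.03  ]
s b [ 0.5478 -0.0063  0.03  ]
s c [ 0.5406 -0.0921  0.03  ]
s d [ 0.4526 -0.0082  0.03  ]
purple [0.4439 0.0807 0.03  ]
pinL [0.64   0.0353 0.07  ]
pinR [ 0.6337 -0.1196  0.07  ]
fixTL [0.6772 0.059  0.025 ]
fixBR [ 0.6041 -0.1545  0.025 ]
binTL [0.7111 0.2458 0.05  ]
binBR [0.5923 0.1044 0.05  ]
trTL [0.5136 0.4058 0.028 ]
trBR [0.3347 0.2244 0.028 ]
handle [0.426  0.3065 0.068 ]
stTL [ 0.5818 -0.2445  0.06  ]
stBR [ 0.3601 -0.5033  0.06  ]
gantry [ 0.4576 -0.5743  0.06  ]
tape [ 0.7787 -0.128   0.01  ]
jar [ 0.7753 -0.005   0.05  ]
[[-0.8988  0.4384 -0.0004]
 [ 0.4384  0.8988 -0.0009]
 [-0.0001 -0.001  -1.    ]]
```

View pics/crop0.png

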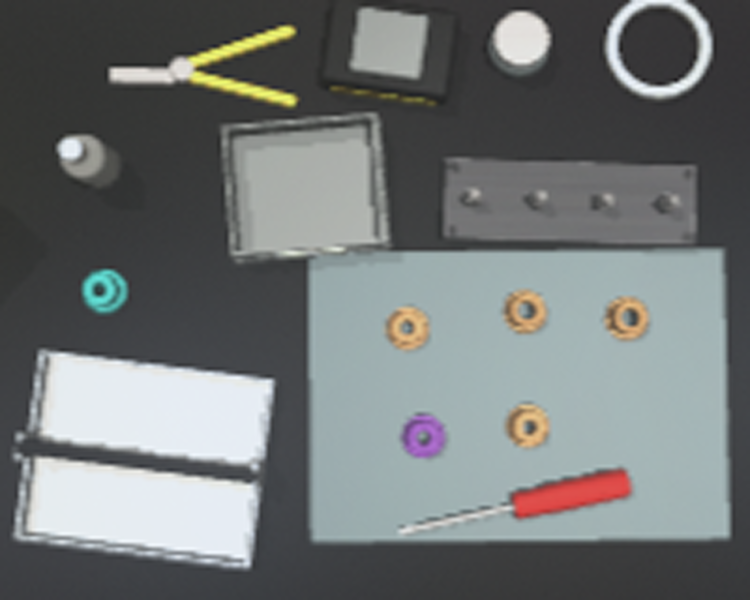

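```bash
python3 - <<'E'
from h import *
r.move_ptp([0.56,-0.03,0.27],down(0))
print(r.get_time(),r.get_ee_pos(),r.get_joint_positions())
c=shot("wrist"); cv2.imwrite("pics/w1.png",c["pixels"])
np.save("w1P.npy",np.c_[c["P"][0],c["P"][1]])
E
```

```text
2.5417 [ 0.56012562 -0.0285159   0.26974522] [-0.54319376  0.30126517  0.64861961  1.73631349 -0.19619531  1.16996169
  0.1633207 ]
```

View pics/w1.png

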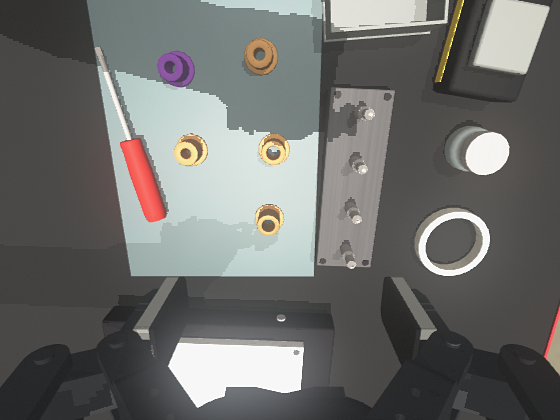

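```bash
python3 - <<'E'
from h import *
import pickle
print(kin.ik(np.array([0.66,-0.04,.25]),down(np.pi/2)),kin.ik(np.array([0.6,-0.04,.25]),down(-np.pi/2)))
out={}
for k,(p,th) in {"w2":([.67,-.04,.24],np.pi/2),"w3":([.57,-.04,.24],-np.pi/2)}.items():
    try:
        r.move_ptp(p,down(th)); r.wait(.3)
    except Exception as e: print(k,e); continue
    c=shot("wrist"); cv2.imwrite(f"pics/{k}.png",c["pixels"]); out[k]=c
    print(r.get_time(),r.get_ee_pos(),r.get_joint_positions())
pickle.dump(out,open("w23.pkl","wb"))
E
```

```text
[-0.22610122  0.4682452   0.31442599  1.49321434 -0.15009677  1.20387664
  1.68134624] [-0.68197937  0.48614058  0.9619455   1.67669757 -0.42318231  1.20341462
 -1.18933242]
4.3 [ 0.66995684 -0.03989092  0.24016665] [-0.21870427  0.49264907  0.30855767  1.47832385 -0.15506969  1.1944434
  1.68318474]
6.9417 [ 0.57000786 -0.04005831  0.23999538] [-0.85894282  0.58433382  1.26303054  1.76911143 -0.59026037  1.23644885
 -1.00664753]
```

View pics/w2.png

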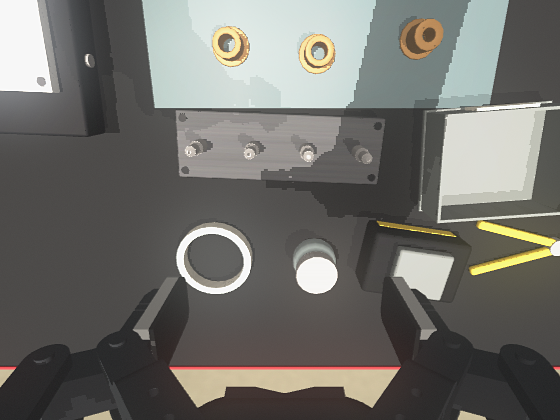

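View pics/w3.png

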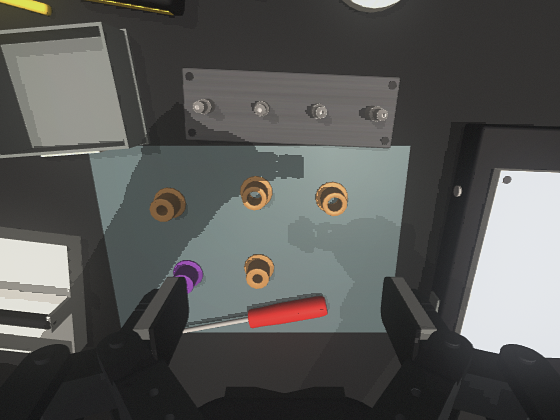

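```bash
python3 - <<'E'
import cv2
a=cv2.imread("pics/w2.png")[100:200,165:395]; b=cv2.imread("pics/w3.png")[60:160,175:405]
f=lambda i:cv2.resize(i,(782,340)[:2],interpolation=cv2.INTER_CUBIC)  # 3.4x
cv2.imwrite("pics/z2.png",f(a));cv2.imwrite("pics/z3.png",f(b))
E
```

```text
(no output)
```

View pics/z2.png

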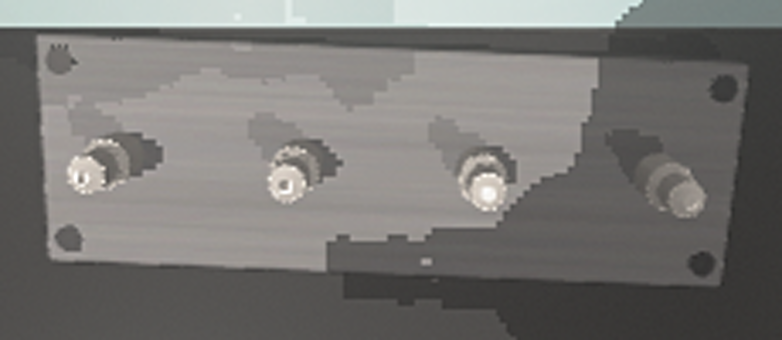

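View pics/z3.png

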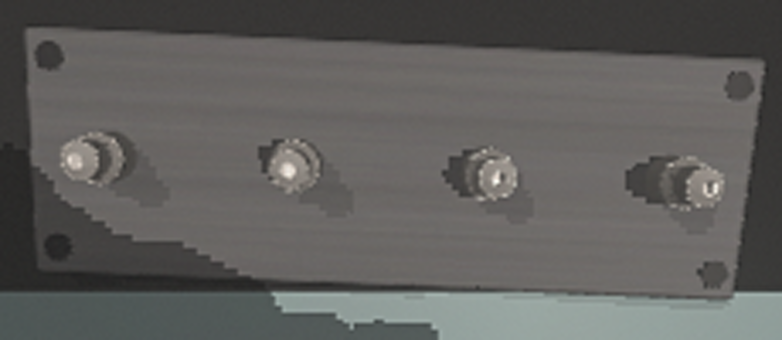

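```bash
cat > fitfix.py <<'E'
from h import *
import pickle
from scipy.optimize import least_squares
w=pickle.load(open("w23.pkl","rb"))
def cv(l,o): return (np.array(l)+.5)/3.4-.5+np.array(o)
o2=cv([(38,36),(748,66),(720,286),(49,261),(83,178),(285,186),(489,193),(689,198)],(165,100))
o3=cv([(26,28),(764,62),(733,299),(38,270),(76,160),(288,170),(498,178),(711,188)],(175,60))
# model in fixture frame: w2 image left = -y, up=-x ; w3: left=+y, up=+x
T=lambda s:[(0,s*y,.071) for y in (-.0825,-.0275,.0275,.0825)]
m2=np.array([(-.035,-.1075,.025),(-.035,.1075,.025),(.035,.1075,.025),(.035,-.1075,.025)]+T(1))
m3=np.array([(.035,.1075,.025),(.035,-.1075,.025),(-.035,-.1075,.025),(-.035,.1075,.025)]+T(-1))
def res(p,c,m,o):
    x,y,a=p; W=np.c_[x+np.cos(a)*m[:,0]-np.sin(a)*m[:,1],y+np.sin(a)*m[:,0]+np.cos(a)*m[:,1],m[:,2]]
    return (np.array([proj(c,q) for q in W])-o).ravel()
p0=[.637,-.047,0.]
A=least_squares(res,p0,args=(w["w2"],m2,o2));B=least_squares(res,p0,args=(w["w3"],m3,o3))
J=least_squares(lambda p:np.r_[res(p,w["w2"],m2,o2),res(p,w["w3"],m3,o3)],p0)
np.set_printoptions(precision=4,suppress=True)
for q in (A,B,J): print(q.x,np.abs(q.fun).max(), np.sqrt(np.mean(q.fun**2)))
print(A.fun.reshape(-1,2).round(1).tolist()); print(B.fun.reshape(-1,2).round(1).tolist())
E
python3 fitfix.py
```

```text
[ 0.6396 -0.0448 -0.0384] 1.7612071548846302 0.8525296595678922
[ 0.6394 -0.0451 -0.0417] 1.577157971432598 0.7876714459443243
[ 0.6395 -0.045  -0.04  ] 1.8868730969618923 0.8409905081586311
[[-1.8, -0.9], [1.3, -1.4], [0.8, 0.7], [-0.7, 0.6], [-0.5, 0.2], [0.2, 0.1], [-0.0, 0.3], [0.7, 1.1]]
[[-1.3, -1.1], [1.6, -1.2], [0.5, 0.8], [-1.0, 0.7], [-0.3, 0.4], [-0.0, 0.2], [0.5, 0.5], [-0.1, 0.3]]
```

```bash
cat >> h.py <<'E'
from scipy.optimize import minimize
def omask(im):
    hsv=cv2.cvtColor(im,cv2.COLOR_BGR2HSV); m=cv2.inRange(hsv,(8,90,60),(24,255,255))
    return cv2.morphologyEx(m,cv2.MORPH_CLOSE,np.ones((5,5),np.uint8))
an=np.linspace(0,2*np.pi,40,endpoint=False)
def sil(c,x,y,z0,S=8):
    rings=[(.019,0),(.019,.004),(.014,.03)]
    def hull(rs): 
        P=np.array([proj(c,(x+rr*np.cos(a),y+rr*np.sin(a),z0+h)) for rr,h in rs for a in an])
        return cv2.convexHull((P*16).astype(np.int32).reshape(-1,1,2))
    m=np.zeros(c["pixels"].shape[:2],np.uint8)
    cv2.fillPoly(m,[hull(rings[:2])],255,shift=4); cv2.fillPoly(m,[hull([(.014,.004),(.014,.03)])],255,shift=4); return m
def find_sleeves(c,z0=0.001,rows=None):
    m=omask(c["pixels"]); n,l,st,ce=cv2.connectedComponentsWithStats(m); out=[]
    for i in range(1,n):
        if st[i,4]<120: continue
        cnt,_=cv2.findContours((l==i).astype(np.uint8),cv2.RETR_EXTERNAL,cv2.CHAIN_APPROX_NONE)
        f=np.zeros_like(m); cv2.drawContours(f,cnt,-1,255,-1)
        p=onz(c,*ce[i],z0+.013)[:2]
        def cost(q):
            s=sil(c,q[0],q[1],z0); u=((s>0)|(f>0)).sum(); return -float(((s>0)&(f>0)).sum())/u
        o=minimize(cost,p,method="Nelder-Mead",options=dict(initial_simplex=[p,p+[.004,0],p+[0,.004]],xatol=1e-4,fatol=1e-4))
        out.append((o.x,-o.fun,ce[i]))
    return out
E
python3 - <<'E'
from h import *
import pickle
w=pickle.load(open("w23.pkl","rb"))
for k in w:
    for s in find_sleeves(w[k]): print(k,s[0].round(4),round(s[1],3),s[2].round(0))
for s in find_sleeves(shot("top")): print("top",s[0].round(4),round(s[1],3),s[2].round(0))
E
```

```text
w2 [0.5343 0.0945] 0.88 [420.  37.]
w2 [ 0.5404 -0.0939] 0.89 [231.  47.]
w2 [ 0.5475 -0.0076] 0.9 [316.  54.]
w2 [0.7321 0.11  ] 0.156 [414. 228.]
w2 [0.767  0.2299] 0.082 [512. 247.]
w3 [0.7472 0.201 ] 0.236 [33.  7.]
w3 [0.7526 0.1245] 0.306 [131.   6.]
w3 [ 0.5471 -0.0066] 0.87 [256. 192.]
w3 [ 0.5402 -0.094 ] 0.879 [331. 198.]
w3 [0.5343 0.0947] 0.866 [167. 205.]
w3 [ 0.4498 -0.0073] 0.872 [258. 270.]
top [0.7646 0.25  ] 0.33 [244. 159.]
top [0.6085 0.5769] 0.165 [143. 197.]
```

```bash
cat >> h.py <<'E'
FX=np.array([.6395,-.0450]); FA=-0.040
def pin(i): return FX+(i-2.5)*.055*np.array([-np.sin(FA),np.cos(FA)])
def xd(th): y=np.array([np.cos(th),np.sin(th),0]); return np.cross(y,[0,0,-1.])
def look(xy,th,z=.20,off=.07):
    p=np.r_[xy,z]-off*xd(th); r.move_ptp(p,down(th)); r.wait(.15)
    c=shot("wrist"); fs=[s for s in find_sleeves(c) if s[1]>.6]; return c,fs
def fz(): return np.round(r.get_wrist_force(),1)
def pick(xy,th,zb,opening=.05,zt=.13):
    effector.set_gripper(opening)
    r.move_ptp([*xy,max(zb+.05,.07)],down(th))
    r.servo_line([*xy,zb+.005],vel=.08)
    f0=fz(); effector.set_gripper(0.0,40)
    w=r.get_gripper_width(); print("pick f",f0,fz(),"width",round(w,4))
    r.servo_line([*xy,zt],vel=.2); print("lift",fz(),round(r.get_gripper_width(),4),r.get_time()); return w
E
cat > do.py <<'E'
import sys
from h import *
i=int(sys.argv[1]); exp=np.array([float(sys.argv[2]),float(sys.argv[3])]); th=float(sys.argv[4])
effector.set_gripper(.05)
c,fs=look(exp,th)
for s in fs: print(s[0].round(4),round(s[1],2),s[2].round())
cv2.imwrite(f"pics/look{i}.png",c["pixels"])
best=min(fs,key=lambda s:np.linalg.norm(s[0]-exp)) if fs else None
if best is None or np.linalg.norm(best[0]-exp)>.004: print("MISMATCH"); sys.exit()
xy=(best[0]+exp)/2
w=pick(xy,th,.001)
if w<.02: print("NO GRASP"); sys.exit()
p=pin(i); q=down(FA)
r.move_ptp([*p,.13],q); 
r.servo_line([*p,.071+.005+.002],vel=.15); r.wait(.1); print("above tip",fz(),r.get_ee_pos().round(4))
for z in (.071,.066,.062):
    r.servo_line([*p,z],vel=.05); print(z,fz(),r.get_ee_pos().round(4))
effector.set_gripper(.045); r.wait(.2)
c=shot("scene"); cv2.imwrite(f"pics/rel{i}.png",c["pixels"])
r.servo_line([*p,.16],vel=.2); print("t",r.get_time(),fz())
E
python3 do.py 1 .5403 -.0940 -0.04
```

```text
[ 0.4483 -0.006 ] 0.95 [175.  15.]
[ 0.5468 -0.0054] 0.84 [288.  14.]
[ 0.5405 -0.0941] 0.9 [284. 110.]
pick f [ 0.1 -0.1  0.3] [-0.5 -0.   6.8] width 0.027
lift [-0.3 -0.4 -0.2] 0.0268 11.8917
above tip [-0.2 -0.6 -0.5] [ 0.6367 -0.1276  0.0792]
0.071 [-0.6 -1.1 -0.4] [ 0.6361 -0.1273  0.0709]
0.066 [-0.2  0.3 -0.3] [ 0.636  -0.1274  0.0656]
0.062 [-0.4 -0.8 -0.3] [ 0.636  -0.1274  0.0616]
t 14.9833 [ 0.1 -0.3 -0.5]
```

```bash
python3 - <<'E'
from h import *
a=shot("scene")["pixels"][150:290,150:360]; cv2.imwrite("pics/s1.png",cv2.resize(a,(800,533),interpolation=cv2.INTER_CUBIC))
E
```

```text
(no output)
```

View pics/s1.png

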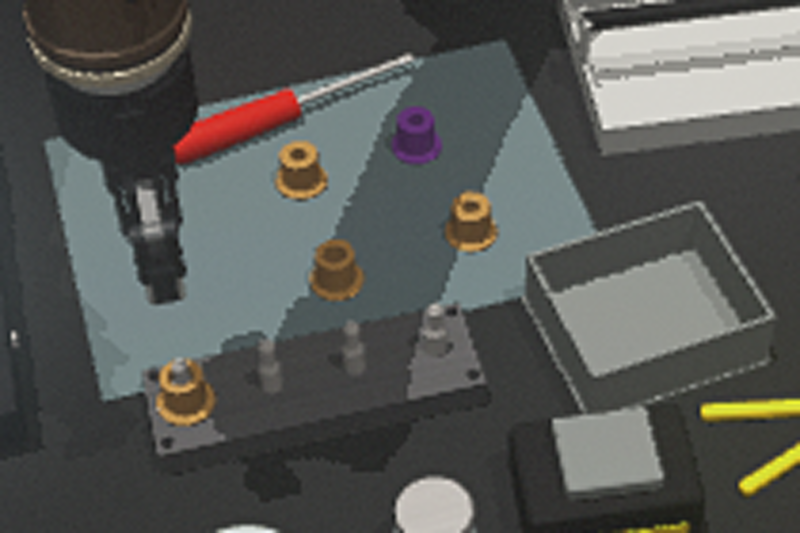

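Pin 1's sleeve (crop ~(183,395)) sits with its flange on the block, so it has slid fully home. Next are the other three.

```bash
python3 do.py 2 .5473 -.0071 -0.04; python3 do.py 3 .4498 -.0073 1.57
```

```text
[0.5333 0.0967] 0.98 [263.   4.]
[ 0.5471 -0.0063] 0.9 [283. 108.]
[ 0.4491 -0.0084] 0.89 [179. 113.]
[ 0.643  -0.1388] 0.97 [378. 234.]
pick f [0.2 0.1 0.1] [-0.4  0.2  6.7] width 0.0264
lift [-0.4  0.1 -1. ] 0.0263 18.8917
above tip [ 0.   1.  -0.4] [ 0.639  -0.0724  0.0791]
0.071 [ 0.4  0.4 -0.6] [ 0.6382 -0.0724  0.0709]
0.066 [-0.3 -0.4 -0.4] [ 0.6381 -0.0724  0.0656]
0.062 [ 1.2 -0.2 -1.3] [ 0.6382 -0.0725  0.0617]
t 22.025 [ 0.3  0.6 -0.1]
[ 0.4484 -0.0071] 0.92 [283. 107.]
[0.5335 0.0944] 0.88 [385. 195.]
[ 0.6511 -0.1377] 0.82 [169. 295.]
pick f [-0.1  0.5  0.3] [-1.3 -0.2  5. ] width 0.0267
lift [-0.3  0.2 -1. ] 0.0268 26.4917
above tip [ 0.4 -0.1 -0.9] [ 0.6411 -0.0178  0.0791]
0.071 [ 0.2 -1.1 -1.6] [ 0.6406 -0.0179  0.071 ]
0.066 [ 1.4 -2.8 -3.4] [ 0.6406 -0.018   0.0656]
0.062 [ 1.9 -3.1 -3.8] [ 0.6406 -0.018   0.0617]
t 30.2833 [-0.3 -0.7 -0.5]
```

```bash
python3 do.py 4 .5343 .0946 -0.04;python3 - <<'E'
from h import *
r.move_ptp([.5,.1,.25],down(0))
a=shot("scene")["pixels"][150:290,150:360]; cv2.imwrite("pics/s4.png",cv2.resize(a,(800,533),interpolation=cv2.INTER_CUBIC))
E
```

```text
[0.5332 0.0946] 0.91 [283. 108.]
pick f [-0.6 -0.6  0.5] [-0.8 -0.7  6.2] width 0.0259
lift [-0.2 -0.2 -0.4] 0.0257 34.175
above tip [-0.1  0.6 -0.2] [0.643  0.0379 0.0789]
0.071 [ 0.3 -0.1 -1.1] [0.6427 0.0375 0.0709]
0.066 [-0.   0.6 -0.2] [0.6426 0.0374 0.0657]
0.062 [-0.3 -0.5 -0.8] [0.6426 0.0374 0.0617]
t 37.3417 [-1.5  0.3  0. ]
```

View pics/s4.png

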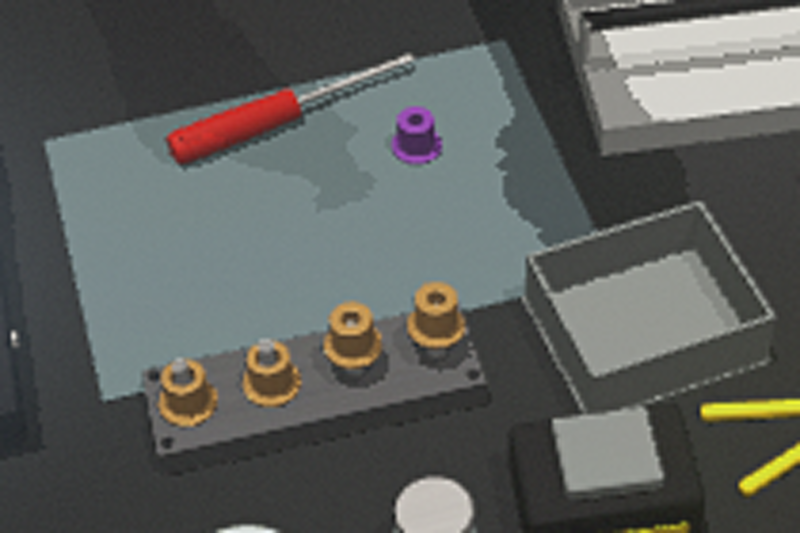

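```bash
python3 - <<'E'
from h import *
import pickle
out={}
for k,(p,th) in {"t1":([.44,.27,.32],0.),"t2":([.46,.33,.30],np.pi/2),"b1":([.66,.13,.22],0.),"i1":([.46,-.40,.34],0.),"i2":([.50,-.37,.34],np.pi/2)}.items():
    try: r.move_ptp(p,down(th)); r.wait(.3)
    except Exception as e: print(k,repr(e)); continue
    c=shot("wrist"); cv2.imwrite(f"pics/{k}.png",c["pixels"]); out[k]=c
    print(k,r.get_time(),r.get_ee_pos(),r.get_joint_positions()[[0,6]])
pickle.dump(out,open("tib.pkl","wb"))
E
```

```text
t1 39.2833 [0.44041739 0.26905585 0.3198504 ] [-1.39654492 -0.46382666]
t2 40.9667 [0.45995711 0.3300423  0.30008312] [-1.17362514  1.02632182]
b1 42.45 [0.65983421 0.13078985 0.22031082] [-0.81857519  0.15114098]
i1 44.8833 [ 0.46022847 -0.39973263  0.33991916] [-0.148692    1.11910542]
i2 46.4083 [ 0.49997631 -0.37000935  0.33988985] [-0.00313027  2.40300368]
```

View pics/t1.png

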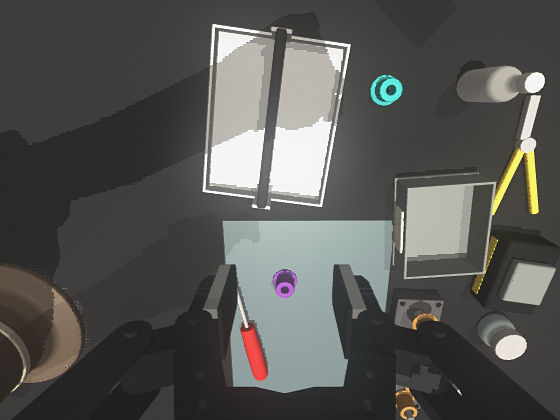

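View pics/t2.png

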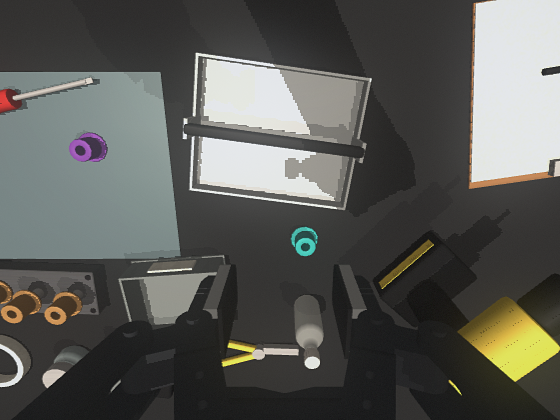

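View pics/b1.png

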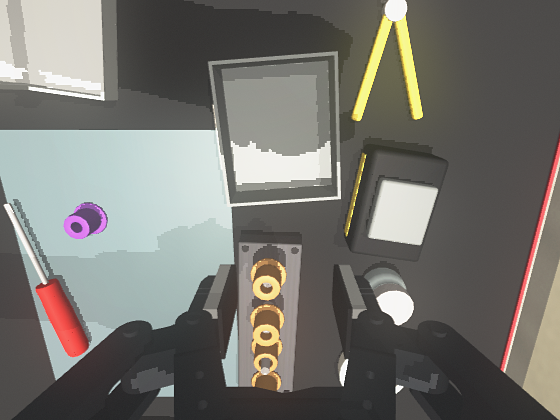

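View pics/i1.png

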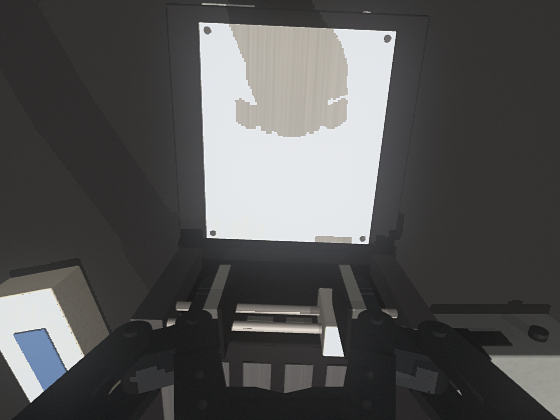

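View pics/i2.png

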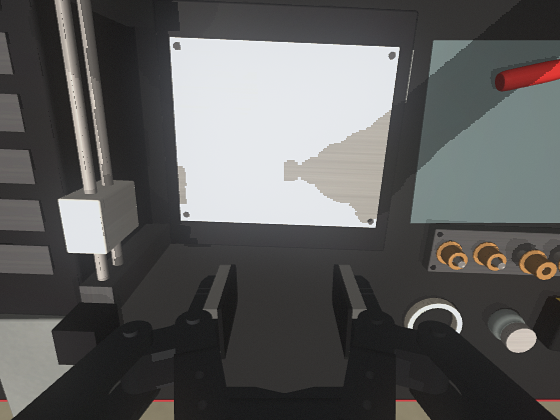

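```bash
cat > fit2.py <<'E'
from h import *
import pickle
from scipy.optimize import least_squares
w=pickle.load(open("tib.pkl","rb"))
np.set_printoptions(precision=4,suppress=True)
def res(p,c,m,o):
    m=np.array(m);x,y,a=p; W=np.c_[x+np.cos(a)*m[:,0]-np.sin(a)*m[:,1],y+np.sin(a)*m[:,0]+np.cos(a)*m[:,1],m[:,2]]
    return (np.array([proj(c,q) for q in W])-np.array(o)).ravel()
def rect(hx,hy,z,order): return [(sx*hx,sy*hy,z) for sx,sy in order]
o0=[(-1,1),(1,1),(1,-1),(-1,-1)]; o90=[(-1,-1),(-1,1),(1,1),(1,-1)]
def go(name,p0,obs):
    for k,m,o in obs:
        q=least_squares(res,p0,args=(w[k],m,o)); print(name,k,q.x,"rms",np.sqrt(np.mean(q.fun**2)).round(2),q.fun.round(1))
    q=least_squares(lambda p:np.concatenate([res(p,w[k],m,o) for k,m,o in obs]),p0); print(name,"joint",q.x)
go("stage",[.47,-.374,0],[("i1",rect(.11,.13,.06,o0),[(199,23),(396,31),(369,244),(207,238)]),("i2",rect(.11,.13,.06,o90),[(170,38),(399,47),(376,228),(181,219)])])
H=[(0,.1,.068),(0,-.1,.068)]
go("tray",[.424,.31,0],[("t1",rect(.08,.1,.028,o0)+H,[(213,26),(350,44),(322,206),(204,190),(283,29),(261,208)]),("t2",rect(.08,.1,.028,o90)+H[::-1],[(196,54),(371,78),(344,209),(190,190),(184,128),(365,153)])])
go("bin",[.65,.175,0],[("b1",rect(.055,.065,.05,o0),[(209,62),(337,52),(340,199),(229,205)]),("t1",rect(.055,.065,.05,o0),[(396,178),(495,183),(489,272),(392,277)])])
E
python3 fit2.py
python3 - <<'E'
import cv2
a=cv2.imread("pics/i2.png")[20:250,150:420];cv2.imwrite("pics/i2z.png",cv2.resize(a,(704,600),interpolation=cv2.INTER_CUBIC))
a=cv2.imread("pics/t2.png")[40:220,175:385];cv2.imwrite("pics/t2z.png",cv2.resize(a,(700,600),interpolation=cv2.INTER_CUBIC))
E
```

```text
stage i1 [ 0.4702 -0.3743 -0.037 ] rms 0.39 [-0.5 -0.4  0.5 -0.1  0.1  0.3 -0.1  0.7]
stage i2 [ 0.4701 -0.373  -0.0396] rms 0.94 [-0.8 -1.1  1.2 -0.1 -0.2  0.  -0.2  1.9]
stage joint [ 0.4701 -0.3737 -0.0384]
tray t1 [ 0.4253  0.319  -0.1329] rms 1.07 [-0.2 -1.9  1.   0.3  0.4  1.  -0.7  2.1 -0.7 -1.3  0.3  1.1]
tray t2 [ 0.4245  0.3203 -0.1317] rms 0.77 [-0.4 -1.4  0.7 -0.2  1.3  0.8 -0.4  0.2 -1.1  0.9  0.1  0.2]
tray joint [ 0.4249  0.3196 -0.1325]
bin b1 [0.6547 0.1805 0.0733] rms 1.12 [-0.7 -0.6  1.2 -0.8  1.   0.1 -1.6  1.9]
bin t1 [0.6469 0.1854 0.0618] rms 5.56 [ 6.7  5.7 -3.3 -4.8 -9.8 -0.9  6.2 -1.3]
bin joint [0.6524 0.1816 0.0693]
```

View pics/i2z.png

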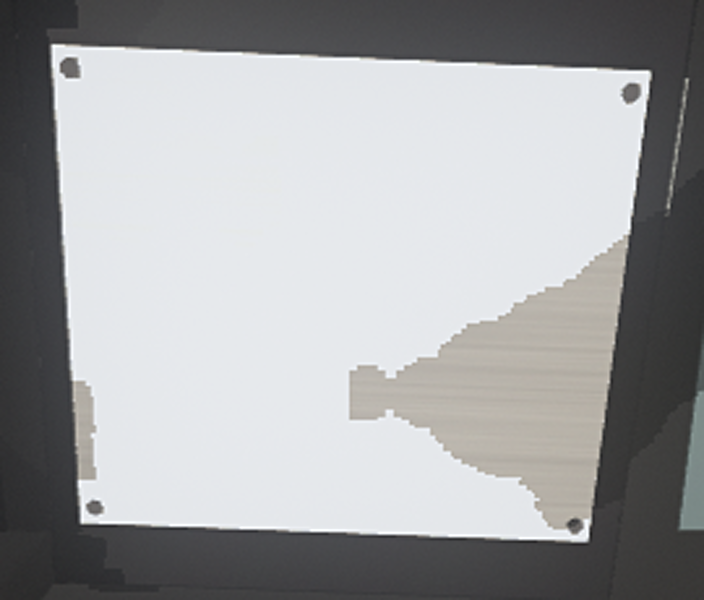

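View pics/t2z.png

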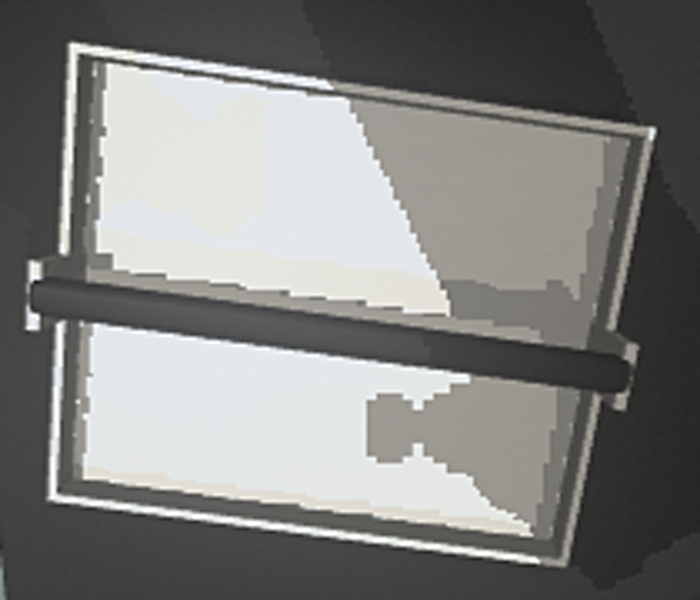

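```bash
cat >> h.py <<'E'
TR=np.array([.4249,.3197]); TA=-.1325; BN=np.array([.6547,.1805]); BA=.073; ST=np.array([.4702,-.3739]); SA=-.038
def loc(o,a,x,y): return o+np.array([np.cos(a)*x-np.sin(a)*y,np.sin(a)*x+np.cos(a)*y])
E
cat > sort.py <<'E'
import sys
from h import *
i=int(sys.argv[1]); dest=sys.argv[2]; off=float(sys.argv[3])
zb=.025 if dest=="tray" else .048
p=pin(i)
r.move_ptp([*p,.16],down(FA))
w=pick(p,FA,zb,opening=.045,zt=.15)
if w<.02 or r.get_gripper_width()<.02: print("NO GRASP"); sys.exit()
o,a=(TR,TA) if dest=="tray" else (BN,BA)
t=loc(o,a,off,0); th=a+np.pi/2
r.move_ptp([*t,.15],down(th)); r.wait(.1)
r.servo_line([*t,.06],vel=.15)
r.servo_line([*t,.003+.005+.0015],vel=.06); print("down",fz(),r.get_ee_pos().round(4))
effector.set_gripper(.04); r.wait(.1)
r.servo_line([*t,.15],vel=.2); print("w",r.get_gripper_width(),"t",r.get_time(),fz())
E
python3 sort.py 1 tray 0.042
```

```text
pick f [0.4 0.6 0.1] [-0.4  1.   4.3] width 0.0269
lift [-0.1  1.6 -1.1] 0.027 50.3667
down [-0.2  0.5 -0.9] [0.4668 0.3141 0.0096]
w 0.04028457629211613 t 55.1667 [-0.5 -0.   0.1]
```

```bash
python3 - <<'E'
from h import *
a=shot("scene")["pixels"][110:290,150:390]; cv2.imwrite("pics/s5.png",cv2.resize(a,(800,600),interpolation=cv2.INTER_CUBIC))
E
```

```text
(no output)
```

View pics/s5.png

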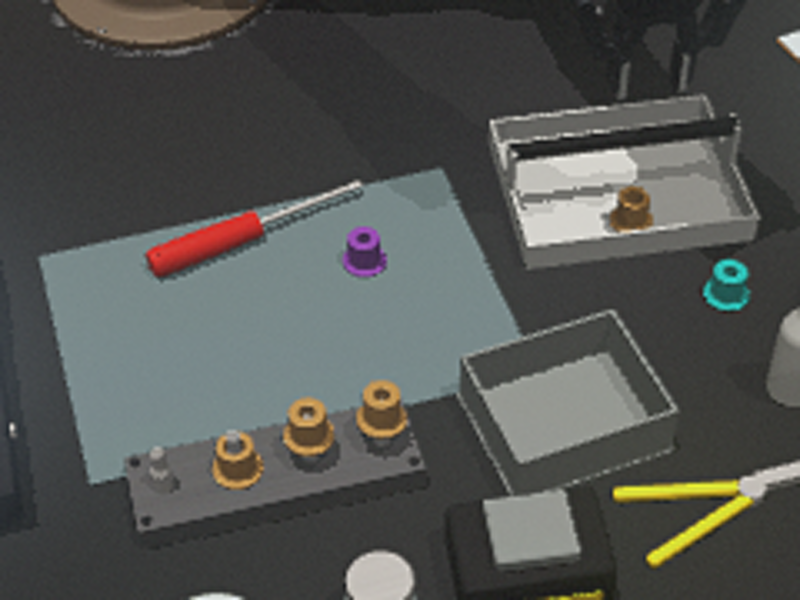

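The first sleeve stands upright in the tray at crop (632,208). I'll carry on with the rest.

```bash
python3 sort.py 2 tray -0.042 && python3 sort.py 3 bin -0.025; python3 - <<'E'
from h import *
a=shot("scene")["pixels"][110:290,150:390]; cv2.imwrite("pics/s6.png",cv2.resize(a,(800,600),interpolation=cv2.INTER_CUBIC))
E
```

```text
pick f [ 0.8 -0.6 -0.5] [-0.4 -0.1  4. ] width 0.0262
lift [ 0.1  0.3 -1.1] 0.0263 59.1917
down [-0.   0.3 -0.8] [0.3836 0.3253 0.0097]
w 0.040027649785810145 t 63.9917 [-0.  -0.3 -0.7]
pick f [ 0.  -0.9  0.9] [-0.8 -0.1  4.5] width 0.0268
lift [ 0.8 -0.1 -1.2] 0.0265 67.8
down [-7.2 -1.3 12.3] [0.6291 0.1785 0.0103]
w 0.03990609189997715 t 71.925 [ 0.1  0.2 -0.5]
```

View pics/s6.png

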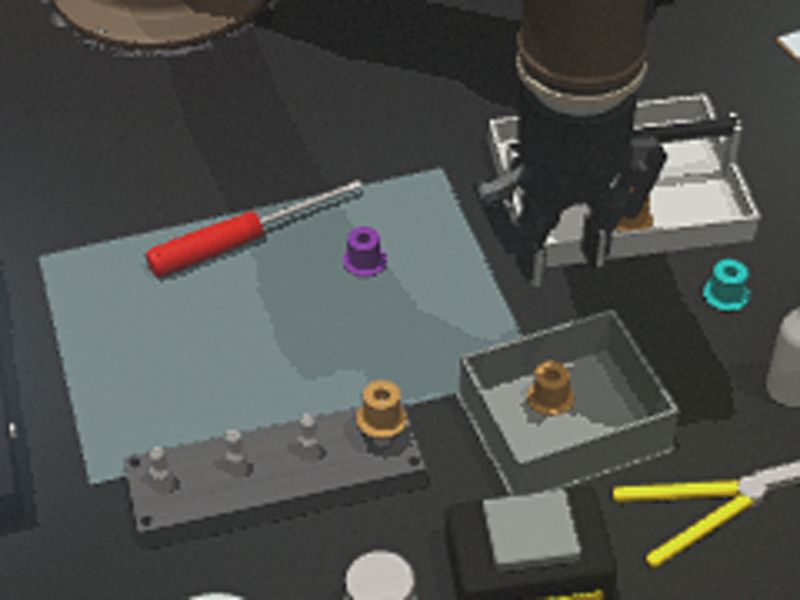

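```bash
sed -i 's/\.003+\.005+\.0015/.003+.005+(.0015 if dest=="tray" else .005)/' sort.py; python3 sort.py 4 bin 0.025; python3 - <<'E'
from h import *
import pickle
effector.set_gripper(.06)
out={}
for k,(p,th) in {"t3":([.44,.27,.32],0.),"t4":([.46,.33,.30],np.pi/2)}.items():
    r.move_ptp(p,down(th)); r.wait(.3); c=shot("wrist"); cv2.imwrite(f"pics/{k}.png",c["pixels"]); out[k]=c
pickle.dump(out,open("t34.pkl","wb")); print(r.get_time())
a=shot("scene")["pixels"][110:290,150:390]; cv2.imwrite("pics/s7.png",cv2.resize(a,(800,600),interpolation=cv2.INTER_CUBIC))
E
```

```text
pick f [ 0.1 -0.1  0.5] [ 0.8 -0.3  1.3] width 0.0262
lift [ 1.1  0.  -0.7] 0.0258 75.3167
down [ 0.6 -0.4 -0.7] [0.68   0.1822 0.0133]
w 0.040254042548603174 t 79.4417 [ 0.4 -0.  -0.9]
83.3167
```

View pics/t3.png

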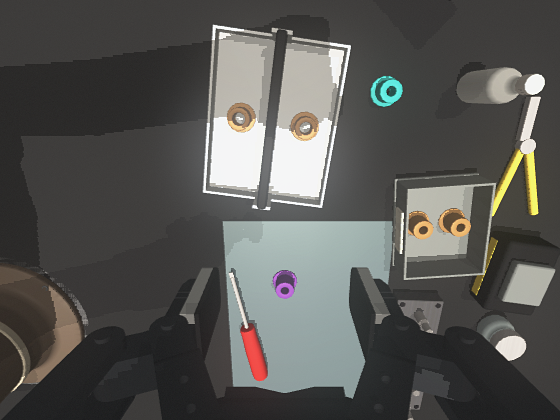

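View pics/t4.png

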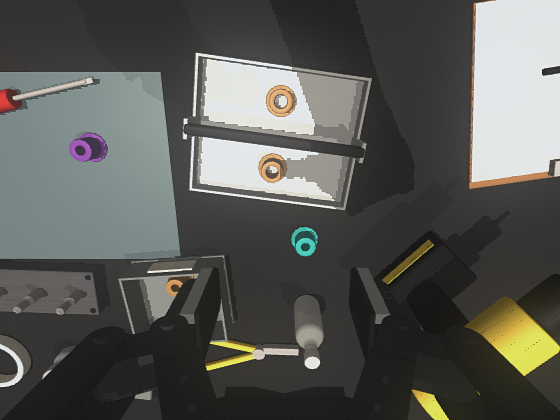

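View pics/s7.png

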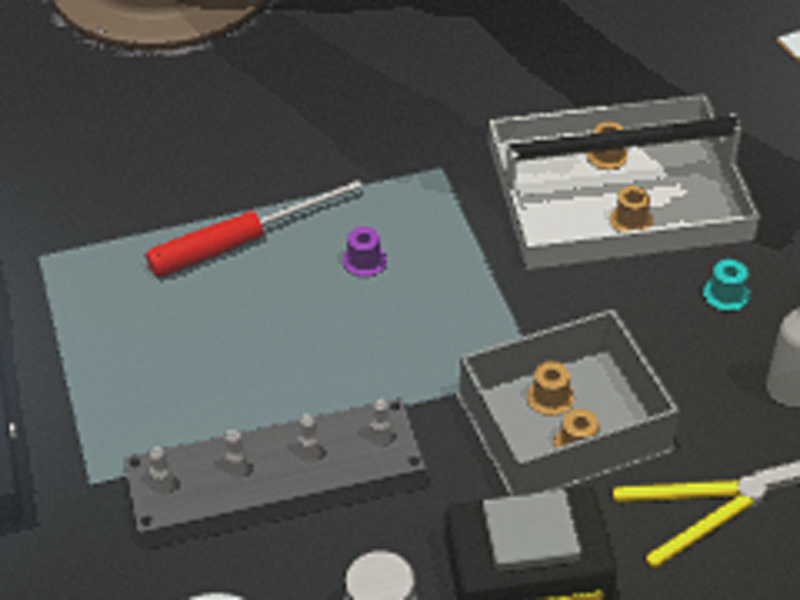

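Both tray sleeves show the wide bore and stand in the tray at t3 (240,118) and (305,126). Both rejects are in the bin at (420,225) and (455,222). The tray hasn't moved, so I'll pick it up now.

```bash
python3 - <<'E'
from h import *
effector.set_gripper(.035)
r.move_ptp([*TR,.12],down(TA)); r.wait(.1)
r.servo_line([*TR,.042],vel=.08); print(r.get_ee_pos().round(4),fz())
effector.set_gripper(0,90); r.wait(.2); print("w",r.get_gripper_width(),fz())
r.servo_line([*TR,.06],vel=.03); r.wait(.2); print("lift",fz(),np.round(r.get_moment(),2),r.get_gripper_width(),r.get_time())
c=shot("wrist"); cv2.imwrite("pics/l1.png",c["pixels"])
c=shot("scene"); cv2.imwrite("pics/l1s.png",c["pixels"])
E
```

```text
[0.4252 0.3198 0.0424] [1.1 0.1 0.3]
w 0.010357625633120586 [-2.1 -0.8  4.7]
lift [ 0.9 -0.8 -6.1] [ 0.02 -0.02 -0.01] 0.010518876047813007 87.6417
```

View pics/l1.png

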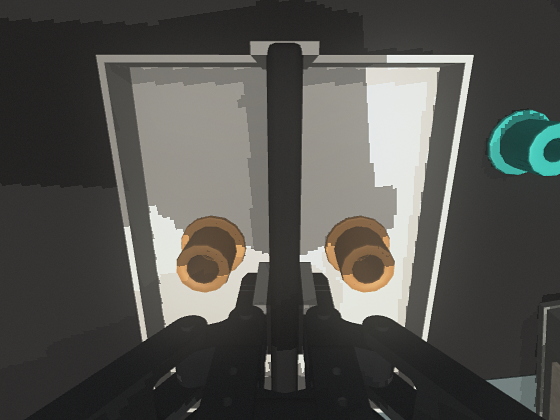

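View pics/l1s.png

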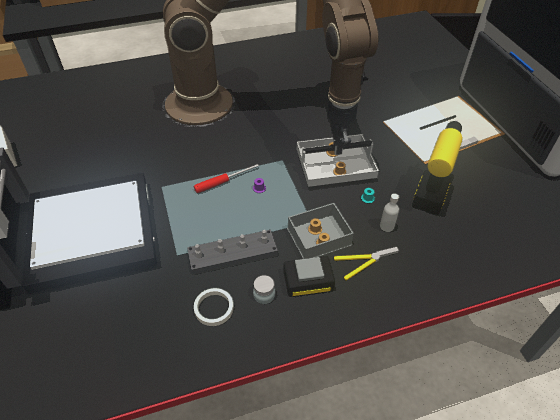

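```bash
python3 - <<'E'
from h import *
r.servo_line([*TR,.17],vel=.1)
mid=(TR+ST)/2+[0.03,0]; am=(TA+SA)/2
try:
    r.servo_line([*mid,.19],down(am),vel=.15)
    r.servo_line([*ST,.19],down(SA),vel=.15)
except r.IKError as e: print("IK",e)
r.wait(.4); print(r.get_ee_pos().round(4),r.get_orientation().round(4),down(SA).round(4),fz(),np.round(r.get_moment(),2),r.get_gripper_width(),r.get_time())
c=shot("scene"); cv2.imwrite("pics/l2s.png",c["pixels"])
E
```

```text
[ 0.4703 -0.3738  0.19  ] [0.     0.7204 0.6936 0.    ] [0.     0.7204 0.6935 0.    ] [-0.3  0.2 -5.6] [0.01 0.01 0.03] 0.009972198099826645 94.35
```

View pics/l2s.png

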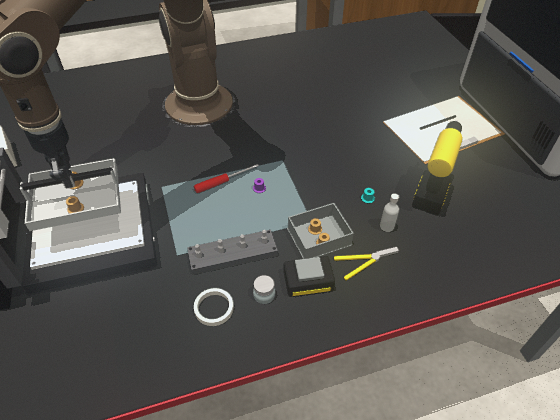

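```bash
python3 - <<'E'
from h import *
r.servo_line([*ST,.112],vel=.06); r.wait(.2); f0=fz()[2]; print("f0",f0,r.get_ee_pos().round(4))
z=.112
while z>.097:
    z-=.001; r.servo_line([*ST,z],vel=.015); f=fz()[2]; print(round(z,3),f,r.get_ee_pos()[2].round(4))
    if f-f0>3: break
r.wait(.3); print(fz(),np.round(r.get_moment(),2),r.get_ee_pos().round(4),r.get_time())
c=shot("scene"); cv2.imwrite("pics/l3s.png",cv2.resize(c["pixels"][120:290,0:230],(800,591),interpolation=cv2.INTER_CUBIC))
E
```

```text
f0 -5.9 [ 0.4703 -0.374   0.1122]
0.111 -4.9 0.1109
0.11 -5.8 0.1099
0.109 -5.9 0.1089
0.108 -5.5 0.1079
0.107 -5.7 0.1069
0.106 -5.8 0.1059
0.105 -6.0 0.1049
0.104 -5.4 0.1039
0.103 -5.9 0.1029
0.102 4.4 0.1027
[-2.4  3.3  5.9] [ 0.68  0.53 -0.02] [ 0.4702 -0.374   0.1026] 98.85
```

View pics/l3s.png

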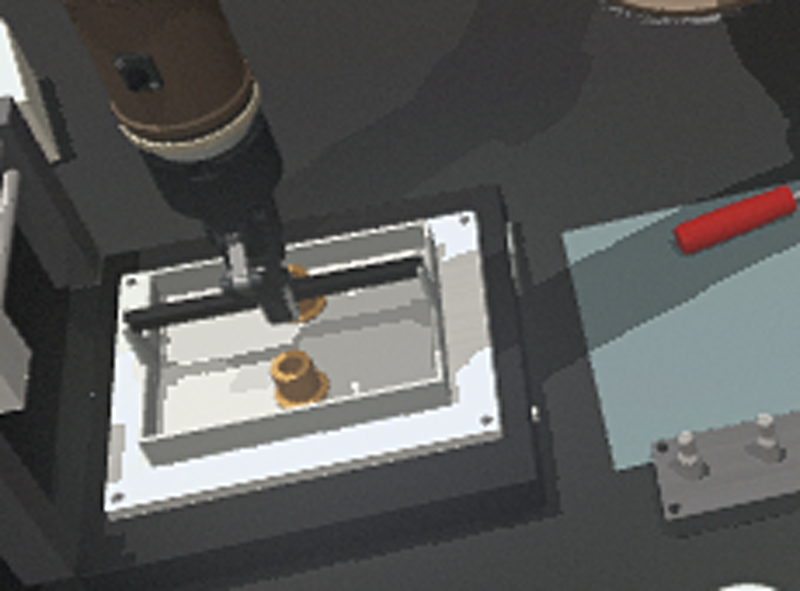

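```bash
python3 - <<'E'
from h import *
import pickle
r.servo_line([*ST,.1028],vel=.01); print(fz())
effector.set_gripper(.03); r.wait(.2)
r.servo_line([*ST,.18],vel=.1)
out={}
for k,(p,th) in {"j1":([.46,-.40,.34],0.),"j2":([.50,-.37,.34],np.pi/2)}.items():
    r.move_ptp(p,down(th)); r.wait(.3); c=shot("wrist"); cv2.imwrite(f"pics/{k}.png",c["pixels"]); out[k]=c
    cv2.imwrite(f"pics/{k}z.png",cv2.resize(c["pixels"][10:250,150:420],(675,600),interpolation=cv2.INTER_CUBIC))
pickle.dump(out,open("j.pkl","wb")); print(r.get_time())
E
```

```text
[-0.6  0.2 -1.8]
103.1917
```

View pics/j1z.png

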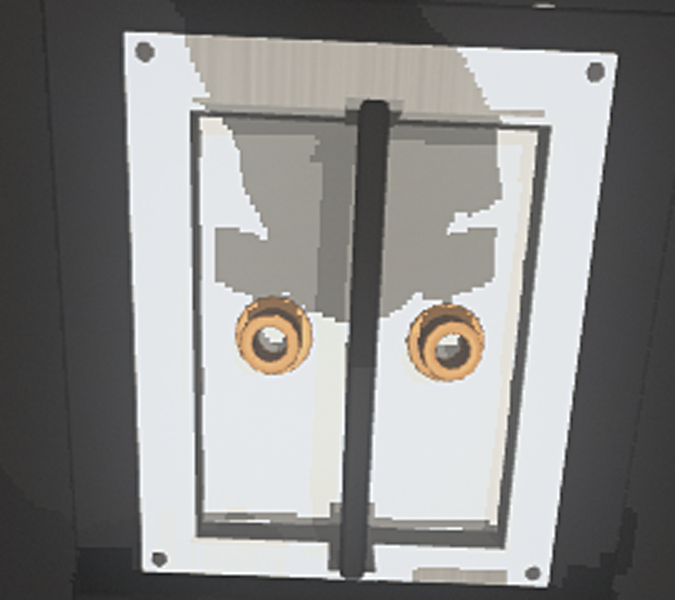

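View pics/j2z.png

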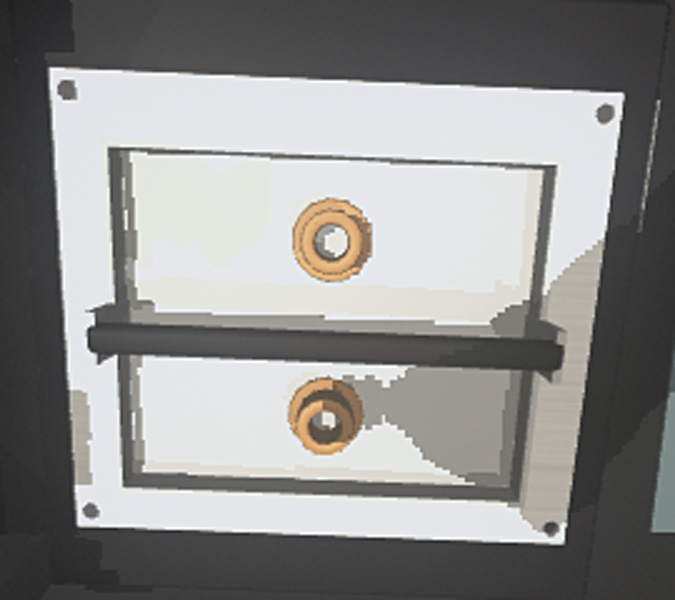

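```bash
python3 - <<'E'
from h import *
import pickle
exec(open("fit2.py").read().split('go("stage"')[0])
w=pickle.load(open("j.pkl","rb"))
f=lambda l:(np.array(l)+.5)/2.5-.5+np.array([150,10])
go("tray",[.47,-.374,0],[("j1",rect(.077,.097,.088,o0),f([(191,111),(551,127),(504,548),(197,537)])),("j2",rect(.077,.097,.088,o90),f([(109,148),(557,166),(520,504),(124,488)]))])
go("stage",[.47,-.374,0],[("j1",rect(.11,.13,.06,o0),f([(124,32),(617,54),(549,587),(143,572)])),("j2",rect(.11,.13,.06,o90),f([(49,68),(623,93),(565,545),(78,526)]))])
a=shot("scene")["pixels"]; cv2.imwrite("pics/end.png",a)
E
```

```text
tray j1 [ 0.4704 -0.3747 -0.0398] rms 0.41 [-0.4 -0.2  0.5 -0.3  0.4  0.6 -0.4  0.3]
tray j2 [ 0.4708 -0.3737 -0.039 ] rms 0.24 [-0.2 -0.   0.4  0.2 -0.1 -0.4 -0.1  0.3]
tray joint [ 0.4706 -0.3742 -0.0394]
stage j1 [ 0.4698 -0.3741 -0.0391] rms 0.35 [-0.5 -0.1  0.6 -0.3 -0.1  0.4 -0.1  0.4]
stage j2 [ 0.4699 -0.3733 -0.0392] rms 0.49 [-0.5 -0.1  0.9 -0.3 -0.1  0.1 -0.4  0.7]
stage joint [ 0.4698 -0.3738 -0.0392]
```

View pics/end.png

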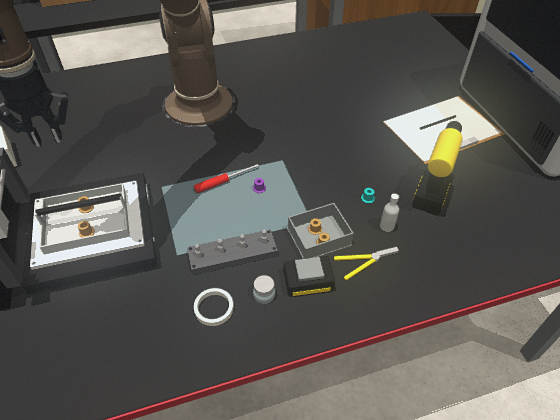

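The fit puts the tray within 1 mm of the stage centre and square to it. Two sleeves are in the tray at (84,205) and (85,229), and two are in the bin at (315,226) and (324,239). The other things are where they were, and the gripper is clear of everything.

```bash
python3 - <<'E'
from h import *
r.finish_job(); print(r.get_time())
E
```

```text
the job is handed in; nothing more can be done
the job is handed in; nothing more can be done
```

The job is done and handed in; the last clock reading was about 103 s of the 210 s allowed.

- **Gauging:** four bronze sleeves were on the mat. I put one on each pin before sorting any. Pins 1 and 2 slid fully home, and pins 3 and 4 hung on the step.
- **Sorting:** the two that slid home are standing upright in the tray, one on each side of the handle. The two that hung are in the grey bin.
- **Tray:** I lifted it by the handle, carried it level and set it on the stage. The push at contact was about 10 N. The camera fit after release puts it within 1 mm of the stage centre and about 0.01° off square, though the camera calibration itself is only good to about 2 mm.
- **Last picture:** both sleeves are in the tray and both in the bin. The other things, including the purple and turquoise look-alikes, look undisturbed.

**Checks that disagreed:**
- One of two camera fits of the bin's position was poor, so I used the better one.
- The first reject sleeve met the bin floor with about 12 N, so I let go of the second one slightly higher.
- I did not see any sleeve get knocked aside during the run.

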